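# Photograph a bottle for the web shop

## Task

Photograph the brown dropper bottle for the web shop: stand it upright in the middle of the low round plinth on the white photo sweep and let go of it. Then swivel and tilt the camera (the upright grip behind it is the handle for this) until the lens points straight at the middle of the bottle, and then squeeze the shutter trigger on that grip all the way in and let it spring back, leaving the camera aimed. Do not knock over any of the bottles.

Things in the scene. Friction and masses are not known exactly. Their poses are not given: they have to be found in the camera images.
- dropper: Loose brown glass dropper bottle with a black rubber bulb, 34 mm across, 104 mm tall, 50 to 90 g; round body straight up to 70 mm, above it a black cap and bulb 22 mm across or less. Starts upright on the table in a loose row of three bottles about 90 mm apart. Origin: centre of its underside.
- dropper_mid (a point): The middle of the dropper bottle: on its axis, 52 mm above its underside. The lens must point at this.
- oil_red: Bystander in the row: small red oil bottle with a black cap, 32 mm across, 90 mm tall, loose. Origin: centre of its underside.
- oil_amber: Bystander in the row: small yellow oil bottle with a yellow cap, 32 mm across, 90 mm tall, loose. Origin: centre of its underside.
- perfume: Bystander at the back of the table, beyond camera and sweep: flat clear bottle with a square cap, 30 x 54 x 103 mm, loose. Origin: centre of its underside.
- plinth_top (a point): Centre of the top of the low round plaster plinth, 94 mm across, top 25 mm above the table. Fixed on the photo sweep, a bent white sheet 170 mm wide (along this frame's y): its floor begins 75 mm from the centre on the -x side (the camera's), its upright back is 90 mm from the centre on the +x side, 150 mm high. Open at both ends and above.
- cam_stand: Fixed stand of the camera. Origin: centre of its round foot, 112 mm across, right under the swivel axis. It carries a U-shaped swivelling yoke whose arms, with their knobs, reach 73 mm to each side at a height of 155 mm; the camera tilts between them.
- camera_centre (a point): Where swivel axis (vertical), tilt axis (level) and lens axis meet, in the middle of the camera, 155 mm above the table; stays put as the camera turns. Its frame turns with the camera: +x is where the lens looks, y (left) the tilt axis, z the camera's up. Black camera in a metal cage 36 deep, 100 wide, 65 high; lens front 62 mm ahead. Aimed when dropper_mid lies on this +x axis, some 0.2 m ahead.
- grip_mid (a point): Point inside the camera's upright rubber grip, 44 mm up from its foot, 24 mm below its top, at (-96, 0, 80) mm in camera_centre's frame: behind and above the camera, rigid with it. The grip is 18 mm wide (y), 26 deep, 68 tall (top cap 20 x 28) and leans back 0.30 rad in the camera's frame, so it is plumb at tilt 0.30. Held across its width it turns the camera and can pivot between the fingers.
- trigger_face (a point): Where to press the metal trigger: middle of its front (camera-side) face, 18 mm ahead of the grip's front face, about level with grip_mid. The lever, 12 mm wide, 55 long, pivots at the grip's foot, free end up. From the grip's back to this face 44 mm; fully squeezed 34 mm, centred 4 mm ahead of grip_mid: a squeeze far off that centre pushes the camera off its aim. Clear above and for 40 mm below grip_mid.
- lamp_stem (a point): Obstacle: a fixed table lamp. Point on the table under its wooden stem; round foot 150 mm across, 40 mm high, stem up to 55 mm thick rising straight up to a wide blue shade. The photo set, camera and bottle row all lie to its left (+y).
- camera_pan (a joint): Swivel of the camera about the vertical, rad; 0 is lens along cam_stand's x axis, grows anticlockwise seen from above; starts turned away from the sweep; range -1.5 to 1.5; stays where it is left (friction 0.2 N m, about 3 N at the grip).
- camera_tilt (a joint): Tilt of the camera, rad: 0 is lens level, positive is lens down; range -0.35 to 0.7; stays where it is left (friction 0.5 N m, about 4.5 N at the grip).
- shutter_trigger (a joint): Trigger, rad: 0 is released, 0.26 fully squeezed, at its stop; sprung, about 1 N to start and 3 N to hold fully in at trigger_face. It springs back by itself.

How it is judged:
By the outcome, as a careful person would: the job done as asked, in the order asked, and still so for the second after the job is handed in, with the robot touching nothing.
It also fails if it takes over 64 s, if anything falls off the work surface, if the arm or the gripper's body presses on something with over 40 N, if the wrist force passes 120 N, or if a joint passes its speed limit or range.

## Robot

A 6-joint arm with a two-finger parallel gripper is mounted at the origin on a cart in front of the work surface, level with it; the furniture and walls round the work are solid. World frame = base frame: x ahead of the robot, y to its left, z up, the work surface at z = 0. Lengths are in m, angles in rad, forces in N, time in s.
With the tool pointing down it reaches from about 0.35 to 0.975 m from the base axis. Payload 4.9 kg.
Tool frame: the origin (TCP) lies midway between the tips of the shut fingers; the grasp point (between the pads) lies 19 mm behind it; z points along the fingers, y is the line along which they close (so a half turn about z gives the same grasp; the last joint's range is limited). The gripper opens to 85 mm and grips with 20 to 120 N. Pads are 22 mm wide; open, the fingers measure 114 mm over their backs; the gripper's body (76 mm by 85 mm) begins 54 mm behind the grasp point. The pads swing forward as they close: fully open they stand 13 mm farther back than shut.
Start: joints at [-1.341, 0.053, 1.613, -0, 1.476, -0.119], TCP at [0.214, -0.587, 0.231] pointing down, gripper open.
Joint ranges: [-3.01, 3.01], [-1.01, 2.22], [0.06, 2.58], [-1.02, 4.17], [0.09, 2.62], [-3.14, 3.14]. Speed limits (rad/s): [2.57, 2.57, 3.14, 3.14, 3.14, 3.14].

## Interface

Orientations are given as a unit quaternion [w, x, y, z].
In Python, from plant import state, grab_frame, job_done, cut_out, place_of gives the robot as it stands.
- The arm moves only by the tool jog_arm, never from a script. Its argument "motion" is text: rows parted by semicolons, each of 7 numbers parted by spaces: the opening in per cent of the stroke, from 0 (shut) to 100 (fully open), then the shift along the tool's x, y, z as a fraction of full scale, then the turn, a rotation vector about the tool's x, y, z as a fraction of full scale. A call has exactly 5 rows; each row is the pose to reach, as a shift and turn from the pose commanded when the call began, along the tool's axes at that moment; what a row does not reach only later rows make up. Full scale, the value 1, is 50 cm for a shift and 1.5 rad for a turn. A row lasts 1/8 s, in which the tool goes at most 62.5 mm and 10.7 degrees, less where a joint would pass 70% of its speed; a pose out of reach is approached as far as the arm can. A call with a number of a shift or a turn outside -1 to 1 is refused whole. A call with a gripper value outside its range is refused whole. The fingers move at their own pace and stop on an object; the grip force is fixed at half the most. Time passes only in rows, so rows that repeat a pose let the fingers close, or fill a call up. It gives the time, the measured TCP pose, the force, the opening and the grip force at its end, in the units of the state.
- state(): the state, without advancing time (a new reading comes with each control period).
- grab_frame(name): name is "scene" or "top" or "wrist"; returns a dict with "color" (480x640x3 uint8, red, green, blue), "range_z" (480x640 float32, m along the optical axis (not along the pixel's ray), 0 where there is no reading), "intrinsics" (3x3 intrinsics, pixels), "world_from_camera" (4x4, takes a point from camera to world coordinates). Camera axes: x right, y up, looking along -z (the intrinsics and any distortion apply to the point x, -y, -z); pixel columns grow to the right and rows downward; lengths in m; the calibration is good to about 2 mm. A picture is of the moment at which its call begins.
- job_done(): hands the job in; it is judged then, once.
Trained networks look in the newest picture that a camera, given by its name, has taken for a name from the list of things; names that differ only in an ending like _2 or _b are one class to them, and where a whole thing is asked for, a point or a joint stands for the part that bears it (a point fixed in the world has none). Each returns a list of dicts, best first, with "p" (0 to 1); they miss things now and then, are a little off and sometimes report something else, mostly with a low value. They report only what shows in the picture. A call takes as long as a camera call.
- cut_out(camera, thing): "pixels" (480x640 bool, what is visible of it).
- place_of(camera, thing): "at" ([x, y, z] in m, in world coordinates, good to about 4 mm: a listed point, or the origin of a listed thing).
The state is a dict: "time": time; "joint_pos": joint angles; "joint_vel": joint speeds; "joint_efforts": joint torques, N m; "tool_pos": TCP position; "tool_rot": TCP orientation; "contact_force": force on the tool from outside, world axes, zero at the start; "ft_torque": the same for the moment, N m; "gripper_width": opening from 0.0 (shut) to 1.0 (fully open); "grasp_force": force on a finger pad.
Only numpy, scipy, OpenCV 4.12 (cv2) and the standard library are available. Lean on these libraries where they do the work, as an engineer would, in place of code of your own. Each camera call takes 0.05 s, during which the arm holds its last target. There are 200 camera calls.

## Working session

There is one attempt and no reset: what is moved stays moved. The work goes in short steps, Python scripts to look and compute and a tool call to move; the robot and the scene stay as the last step left them, time stands still between calls to the robot, and variables do not carry over. Pictures are saved under pics/ and viewed, at most 10 in all, crops included, and the job is handed in when it is done.

Besides the shell and the picture viewer there is one more tool, called after ">>>" as name(argument=value, ...) on one line, values as JSON. jog_arm: Moves the arm, as the interface text tells. Shift numbers are shares of 50 cm and turn numbers shares of 1.5 rad, none past 1 either way. Its arguments: {"type":"object","properties":{"motion":{"type":"string"}},"required":["motion"]}

```bash
mkdir -p pics; cat > look.py <<'E'
import cv2,sys
from plant import *
import numpy as np
def places(names,cams=("scene","top")):
    for n in names:
        for c in cams:
            r=place_of(c,n)
            print(n,c,[(np.round(d["at"],3).tolist(),round(float(d["p"]),2)) for d in r[:2]])
def save(cam,fn):
    f=grab_frame(cam); cv2.imwrite("pics/"+fn,f["color"][:,:,::-1]); return f
E
python3 - <<'E'
from look import *
a=save("scene","a.png");b=save("top","b.png")
places(["dropper","oil_red","oil_amber","perfume","plinth_top","cam_stand","camera_centre","grip_mid","trigger_face","lamp_stem"])
print(state())
E
```

```text
dropper scene [([0.435, 0.058, 0.001], 0.82)]
dropper top [([0.588, 0.077, 0.027], 0.57), ([0.443, 0.057, 0.001], 0.52)]
oil_red scene [([0.429, -0.038, 0.001], 0.84)]
oil_red top [([0.426, -0.039, 0.0], 0.75)]
oil_amber scene [([0.441, 0.145, -0.0], 0.94), ([0.438, 0.06, 0.049], 0.64)]
oil_amber top [([0.44, 0.147, 0.004], 0.67)]
perfume scene [([0.531, 0.295, 0.156], 0.28)]
perfume top [([0.682, 0.225, -0.003], 0.97)]
plinth_top scene [([0.588, 0.077, 0.024], 0.72), ([0.468, 0.347, 0.237], 0.51)]
plinth_top top [([0.59, 0.077, 0.029], 0.86), ([0.474, 0.342, 0.236], 0.36)]
cam_stand scene [([0.536, 0.287, 0.002], 0.74), ([0.472, 0.347, 0.234], 0.49)]
cam_stand top [([0.533, 0.287, -0.002], 0.69)]
camera_centre scene [([0.529, 0.293, 0.155], 0.91)]
camera_centre top [([0.532, 0.293, 0.151], 0.92)]
grip_mid scene [([0.451, 0.361, 0.216], 0.71)]
grip_mid top [([0.451, 0.36, 0.215], 0.59)]
trigger_face scene [([0.469, 0.346, 0.238], 0.68)]
trigger_face top [([0.476, 0.345, 0.237], 0.5)]
lamp_stem scene [([0.429, -0.039, 0.003], 0.23)]
lamp_stem top [([0.44, 0.144, 0.003], 0.47)]
{'time': 1.1, 'joint_pos': array([-1.34098460e+00,  5.26615847e-02,  1.61290997e+00,  3.25334289e-06,
        1.47600209e+00, -1.19014077e-01]), 'joint_vel': array([ 0.00032978, -0.00074316,  0.00047549, -0.00049976,  0.00016977,
       -0.00094561]), 'joint_efforts': array([-6.61416034e-04, -3.93686879e+01, -3.70473146e+01, -2.16884173e-04,
        4.15667446e-04, -9.53697196e-06]), 'tool_pos': array([ 0.21360924, -0.58733891,  0.23132145]), 'tool_rot': array([9.39889744e-06, 9.84828615e-01, 1.73529824e-01, 2.14307910e-06]), 'contact_force': array([-0.30391833,  0.13322959, -0.16716172]), 'ft_torque': array([-0.02937729, -0.03757978,  0.04559177]), 'grasp_force': 0.0, 'gripper_width': 1.0008801894152175}
```

View pics/a.png

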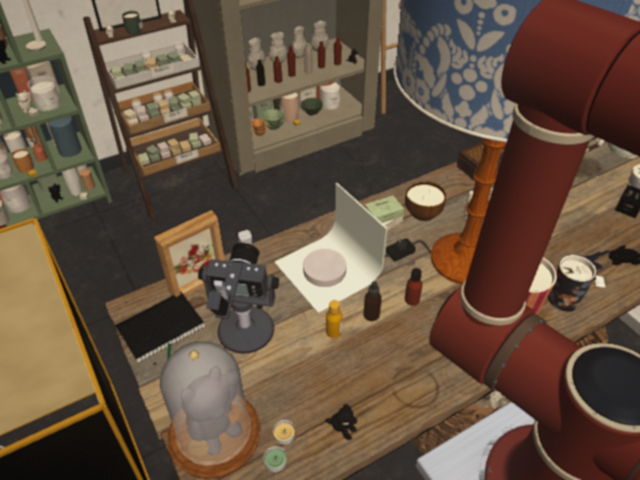

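View pics/b.png

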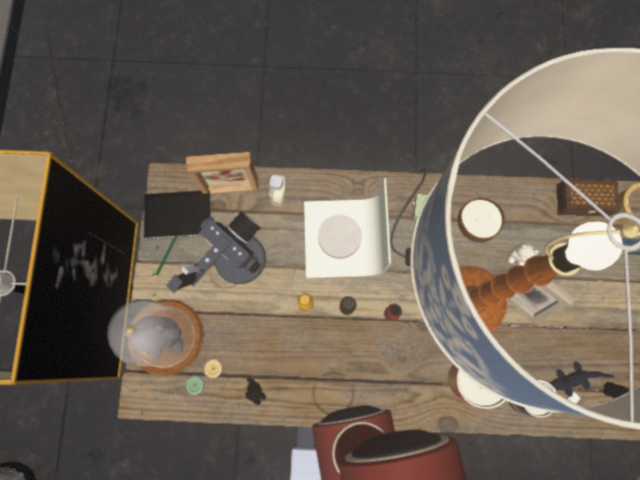

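```bash
cat >> look.py <<'E'
def cloud(f):
    z=f["range_z"];K=f["intrinsics"];v,u=np.mgrid[:480,:640]
    P=np.stack([(u-K[0,2])/K[0,0]*z,-(v-K[1,2])/K[1,1]*z,-z],-1)
    T=f["world_from_camera"];W=P@T[:3,:3].T+T[:3,3];W[z==0]=np.nan;return W
E
python3 - <<'E'
from look import *
for c in ("scene","top"):
    f=grab_frame(c);W=cloud(f);col=f["color"].astype(int)
    print(c,f["world_from_camera"][:3,3])
    m=(col[...,2]>col[...,0]+15)&(W[...,2]>0.25)
    m[:, :390]=0
    p=W[m];print("shade",len(p),np.round(np.nanpercentile(p,[1,10,50,90,99],axis=0),3).tolist())
    for lo,hi in((.01,.06),(.1,.2),(.2,.3),(.3,.45)):
        o=(W[...,2]>lo)&(W[...,2]<hi)&(col[...,0]>col[...,2]+50)&(W[...,1]<-.08)&(W[...,0]>.3)
        if o.sum()>20: print("stem",lo,o.sum(),np.round(np.nanpercentile(W[o],[3,50,97],axis=0),3).tolist())
    # arm red points
    a=(col[...,0]>60)&(col[...,1]<50)&(W[...,2]>.2)
    if a.sum()>50: print("arm",np.round(np.nanpercentile(W[a],[1,50,99],axis=0),3).tolist())
E
```

```text
scene [-0.16057266  0.52634865  0.97108834]
shade 4831 [[0.272, -0.166, 0.473], [0.328, -0.065, 0.5], [0.377, -0.032, 0.601], [0.454, -0.014, 0.652], [0.482, -0.012, 0.662]]
stem 0.01 1969 [[0.416, -0.446, 0.013], [0.478, -0.179, 0.031], [0.707, -0.135, 0.057]]
stem 0.1 627 [[0.438, -0.213, 0.104], [0.448, -0.193, 0.157], [0.467, -0.185, 0.196]]
stem 0.2 734 [[0.44, -0.212, 0.204], [0.448, -0.193, 0.252], [0.467, -0.185, 0.296]]
stem 0.3 262 [[0.437, -0.21, 0.301], [0.446, -0.192, 0.323], [0.463, -0.183, 0.333]]
arm [[-0.066, -0.187, 0.22], [0.153, 0.06, 0.499], [0.452, 0.112, 0.721]]
top [0.30851112 0.10617714 1.24573487]
shade 2823 [[0.275, -0.154, 0.486], [0.283, -0.132, 0.537], [0.315, -0.079, 0.618], [0.399, -0.023, 0.659], [0.435, -0.014, 0.668]]
stem 0.01 2173 [[0.413, -0.549, 0.013], [0.534, -0.279, 0.036], [0.717, -0.189, 0.054]]
stem 0.1 321 [[0.439, -0.221, 0.102], [0.451, -0.192, 0.158], [0.481, -0.184, 0.195]]
stem 0.2 371 [[0.439, -0.215, 0.206], [0.45, -0.191, 0.249], [0.477, -0.183, 0.295]]
stem 0.3 900 [[0.439, -0.215, 0.323], [0.449, -0.191, 0.407], [0.474, -0.183, 0.446]]
arm [[0.192, -0.026, 0.263], [0.226, 0.056, 0.461], [0.47, 0.563, 0.718]]
```

>>> jog_arm(motion="100 0 0 0 -0.12 0 0;100 0 0 0 -0.24 0 0;100 0 0 0 -0.36 0 0;100 0 0 0 -0.48 0 0;100 0 0 0 -0.52 0 0")

```text
time: 1.82
tool_pos: [0.2131, -0.5852, 0.2288]
tool_rot: [0.374, 0.911, 0.16, 0.066]
contact_force: [0.7, -0.6, -0.2]
gripper_width: 1.004
grasp_force: 0.0
```

```bash
cat >log.sh <<'X'
python3 -c "
from plant import *;import json;s=state()
d=[s['joint_pos'].tolist(),s['tool_pos'].tolist(),s['tool_rot'].tolist()];open('kin.jsonl','a').write(json.dumps(d)+'\n');print(d)"
X
echo '[[-1.34098460e+00,5.26615847e-02,1.61290997e+00,0,1.47600209e+00,-0.119014],[0.21360924,-0.58733891,0.23132145],[0,0.984828615,0.173529824,0]]'>kin.jsonl; bash log.sh
```

```text
[[-1.3964366573655835, -0.39138309577339825, 2.144281567722639, 0.2096176837243495, 0.6273960196881242, -0.2948393787195173], [0.21309214421447592, -0.585199739092599, 0.22877838202085352], [0.3741413156375962, 0.9110110943993412, 0.16034517944810978, 0.06607938590844]]
```

>>> jog_arm(motion="100 0 -0.08 -0.08 0 0 0;100 0 -0.16 -0.16 0 0 0;100 0 -0.24 -0.24 0 0 0;100 0 -0.28 -0.28 0 0 0;100 0 -0.28 -0.28 0 0 0")

```text
time: 2.45
tool_pos: [0.157, -0.4323, 0.2322]
tool_rot: [0.369, 0.913, 0.161, 0.065]
contact_force: [-0.4, -0.2, 0.2]
gripper_width: 0.995
grasp_force: 0.0
```

```bash
bash log.sh
cat > kin.py <<'E'
import json,numpy as np
from scipy.optimize import least_squares
from scipy.spatial.transform import Rotation as R
D=[json.loads(l) for l in open('kin.jsonl')]
def joints(q,p):
    a,h,L1,L2x,L2z,Lt,lat,wof=p[:8]
    T=R.from_euler('z',q[0]);o=np.array([0,0,h])+T.apply([a,0,0])
    T2=T*R.from_euler('y',q[1]); e=o+T2.apply([0,0,L1])
    T3=T2*R.from_euler('y',q[2]); 
    T4=T3*R.from_euler('z',p[8]*q[3]); w=e+T3.apply([L2x,0,L2z])+T4.apply([0,lat,0])
    T5=T4*R.from_euler('y',q[4]); t=w+T5.apply([wof,0,Lt])
    return o,e,w,t,T5
def fit():
    best=None
    for s in(1,-1):
      f=lambda p:np.concatenate([joints(q,list(p)+[s])[3]-t for q,t,r in D]+[5*(joints(q,list(p)+[s])[4].apply([0,0,1])-R.from_quat(r,scalar_first=True).apply([0,0,1])) for q,t,r in D]+[1e-3*(p-[0,.3,.4,0,.4,.3,.07,0])])
      g=least_squares(f,[0,.3,.4,0,.4,.3,.07,0])
      if best is None or g.cost<best[0]: best=(g.cost,list(g.x)+[s],np.abs(g.fun[:6*len(D)]).max())
    return best
if __name__=="__main__":
    b=fit();print(b)
    for q,_,_ in D:print([np.round(v,3).tolist() for v in joints(q,b[1])[:4]])
E
python3 kin.py
```

```text
[[-1.5045850839160482, -1.0105430395455277, 2.4761558122708576, 0.24055241662515264, 0.9428212100442094, -0.3494984911308656], [0.15702947145796192, -0.4322855458626513, 0.23224138043283168], [0.36863428382015145, 0.913264338560746, 0.16091815785880512, 0.06451634813701192]]
(np.float64(6.192312317870297e-07), [np.float64(0.02304484167985053), np.float64(0.25398469456039807), np.float64(0.43241048232437773), np.float64(0.12296649227144846), np.float64(0.6091866066518572), np.float64(0.2744944504376783), np.float64(0.07390831041381563), np.float64(0.02004557713828839), 1], np.float64(0.0008403766293135495))
[[0.005, -0.022, 0.254], [0.01, -0.045, 0.686], [0.218, -0.607, 0.506], [0.213, -0.587, 0.231]]
[[0.004, -0.023, 0.254], [-0.025, 0.14, 0.654], [0.147, -0.419, 0.438], [0.214, -0.585, 0.229]]
[[0.002, -0.023, 0.254], [-0.023, 0.343, 0.484], [0.09, -0.268, 0.443], [0.156, -0.432, 0.232]]
```

```bash
python3 - <<'E'
from look import *
for c in("scene","top"):
    f=grab_frame(c);W=cloud(f).reshape(-1,3)
    W=W[(W[:,2]<.4)&(W[:,2]>.03)&np.isfinite(W[:,0])]
    print(c)
    H={}
    for x,y,z in W:
        if .05<x<.45 and -.5<y<.1: k=(round(x/.05)*5,round(y/.05)*5);H.setdefault(k,[]).append(z)
    for k in sorted(H):
        if len(H[k])>8: print(k,len(H[k]),round(float(np.percentile(H[k],98)),3),end="; ")
    print()
E
```

```text
scene
(5, -5) 19 0.311; (5, 0) 142 0.314; (5, 5) 938 0.308; (10, 5) 25 0.237; (20, -5) 17 0.292; (20, 0) 387 0.306; (20, 5) 341 0.326; (20, 10) 133 0.342; (25, -5) 9 0.291; (25, 0) 155 0.306; (25, 5) 147 0.304; (30, -25) 173 0.124; (30, -20) 225 0.116; (35, -25) 98 0.123; (35, -20) 294 0.124; (35, -15) 13 0.125; (40, -20) 70 0.036; (40, -5) 200 0.092; (40, 0) 34 0.061; (45, -35) 431 0.13; (45, -25) 57 0.042; (45, -20) 1446 0.328; (45, -15) 43 0.038; (45, -5) 77 0.093; (45, 0) 30 0.062; (45, 5) 153 0.104; 
top
(15, -40) 13 0.221; (15, -5) 277 0.293; (15, 0) 582 0.306; (15, 5) 608 0.32; (15, 10) 284 0.338; (20, -5) 444 0.292; (20, 0) 1091 0.306; (20, 5) 1156 0.324; (20, 10) 626 0.34; (25, -35) 14 0.099; (25, -30) 227 0.099; (25, -25) 41 0.124; (25, -20) 367 0.123; (25, -15) 109 0.123; (25, -5) 178 0.29; (25, 0) 653 0.305; (25, 5) 570 0.303; (25, 10) 92 0.304; (30, -50) 81 0.04; (30, -35) 47 0.099; (30, -30) 25 0.101; (30, -20) 147 0.114; (30, -15) 408 0.123; (40, -5) 99 0.092; (40, 0) 16 0.059; (40, 5) 29 0.063; (45, -35) 317 0.13; (45, -25) 63 0.037; (45, -20) 688 0.376; (45, -5) 84 0.093; (45, 0) 21 0.062; (45, 5) 193 0.103;
```

```bash
cat > plan.py <<'E'
import numpy as np,sys
from kin import *
from plant import state
b=fit()[1]
def ori(az,tilt,outyaw=None):
    u=np.array([np.cos(az),np.sin(az),0]);d=np.array([0,0,-1.])
    z=np.cos(tilt)*d+np.sin(tilt)*u
    yv=u if outyaw is None else np.array([np.cos(outyaw),np.sin(outyaw),0])
    y=yv-z*(yv@z);y/=np.linalg.norm(y)
    return R.from_matrix(np.stack([np.cross(y,z),y,z],1))
def rows(targets,start=None):
    if start is None:
        s=state();p0,R0=np.array(s["tool_pos"]),R.from_quat(s["tool_rot"],scalar_first=True)
    else:p0,R0=start
    out=[]
    for p,Rt in targets:
        sh=R0.inv().apply(np.array(p)-p0)/.5;ro=(R0.inv()*Rt).as_rotvec()/1.5
        out.append(np.round(np.r_[sh,ro],3))
        print(" ".join("%g"%v for v in out[-1]))
    return out
lo=[-3.01,-1.01,.06,-1.02,.09,-3.14];hi=[3.01,2.22,2.58,4.17,2.62,3.14]
def ik(p,Rt,q0):
    zt=Rt.apply([0,0,1])
    def f(q):
        o,e,w,t,T=joints(q,b);return np.r_[t-p,.3*(T.apply([0,0,1])-zt),1e-5*(q-q0[:5])]
    g=least_squares(f,np.clip(q0[:5],np.array(lo[:5])+1e-6,np.array(hi[:5])-1e-6),bounds=(lo[:5],hi[:5]))
    return g.x,np.abs(g.fun[:6]).max()
def shade(P,c=(.465,-.21),r=.2):
    dr=np.hypot(P[:,0]-c[0],P[:,1]-c[1])-r;dz=np.maximum(.47-P[:,2],P[:,2]-.67)
    return np.where((dr>0)&(dz>0),np.hypot(dr,dz),np.maximum(dr,dz))
def check(p,Rt,q0):
    q,err=ik(p,Rt,q0);o,e,w,t,T=joints(q,b)
    wf=w-(R.from_euler('z',q[0])*R.from_euler('y',q[1]+q[2])*R.from_euler('z',b[8]*q[3])).apply([0,b[6],0])
    L=np.linspace(0,1,30)[:,None]
    print("q",np.round(q,2),"err %.3f e"%err,np.round(e,2),"w",np.round(w,2),"clear fore %.3f wrist %.3f tool %.3f"%tuple(shade(a+(c-a)*L).min() for a,c in((e,wf),(wf,w),(w,t))))
    return q
def pol(r,az,z): return np.array([r*np.cos(az),r*np.sin(az),z])
E
python3 - <<'E'
from plan import *
q=D[-1][0]
for az in(-1.22,-.8,-.6,-.4,-.2,0,.13):
    q=check(pol(.41,az,.155),ori(az,.47),q)
P=np.array([.438,.058,0])
for z in(.16,.1,.036): q=check(P+[0,0,z],ori(.13,0),q)
Q=np.array([.589,.077,0])
for z in(.16,.1,.06): q=check(Q+[0,0,z],ori(.13,0),q)
for t in (0,.4): 
  for z in(.25,.2): check(np.array([.45,.36,z]),ori(.67,t),q)
a=-1.22;rows([(pol(.41,a,.155),ori(a,.47))])
E
```

```text
q [-1.48 -0.9   2.47  0.13  1.12] err 0.000 e [-0.03  0.31  0.52] w [ 0.1  -0.29  0.41] clear fore 0.252 wrist 0.185 tool 0.185
q [-1.06 -0.9   2.47  0.13  1.12] err 0.000 e [-0.15  0.28  0.52] w [ 0.21 -0.22  0.41] clear fore 0.144 wrist 0.085 tool 0.085
q [-0.86 -0.9   2.47  0.13  1.12] err 0.000 e [-0.2   0.24  0.52] w [ 0.25 -0.18  0.41] clear fore 0.103 wrist 0.065 tool 0.065
q [-0.66 -0.9   2.47  0.13  1.12] err 0.000 e [-0.25  0.19  0.52] w [ 0.28 -0.12  0.41] clear fore 0.080 wrist 0.062 tool 0.062
q [-0.46 -0.9   2.47  0.13  1.12] err 0.000 e [-0.28  0.14  0.52] w [ 0.3  -0.07  0.41] clear fore 0.073 wrist 0.066 tool 0.066
q [-0.26 -0.9   2.47  0.13  1.12] err 0.000 e [-0.3   0.08  0.52] w [ 0.3  -0.01  0.41] clear fore 0.076 wrist 0.076 tool 0.087
q [-0.13 -0.9   2.47  0.13  1.12] err 0.000 e [-0.31  0.04  0.52] w [0.3  0.03 0.41] clear fore 0.084 wrist 0.084 tool 0.112
q [-0.04 -0.34  2.09  0.    1.4 ] err 0.000 e [-0.12  0.    0.66] w [0.46 0.06 0.43] clear fore 0.014 wrist 0.036 tool 0.076
q [-0.04 -0.27  2.13 -0.    1.27] err 0.000 e [-0.09  0.    0.67] w [0.46 0.06 0.3
[... 358 characters left out ...]
08 0.37] clear fore 0.014 wrist 0.111 tool 0.154
q [0.01 0.16 1.8  0.   1.18] err 0.000 e [0.09 0.   0.68] w [0.61 0.08 0.33] clear fore 0.019 wrist 0.147 tool 0.182
q [ 0.55 -0.07  1.71  0.    1.51] err 0.000 e [-0.01 -0.    0.69] w [0.47 0.37 0.52] clear fore 0.221 wrist 0.319 tool 0.378
q [ 0.55 -0.04  1.76  0.    1.42] err 0.000 e [0.01 0.   0.69] w [0.47 0.37 0.47] clear fore 0.221 wrist 0.319 tool 0.380
q [ 0.52 -0.34  1.96  0.07  1.12] err 0.000 e [-0.1  -0.06  0.66] w [0.38 0.3  0.51] clear fore 0.212 wrist 0.250 tool 0.319
q [ 0.52 -0.3   2.02  0.07  1.03] err 0.000 e [-0.09 -0.05  0.67] w [0.38 0.3  0.46] clear fore 0.212 wrist 0.250 tool 0.319
0.002 -0.181 0.043 0.199 0.001 -0.001
```

>>> jog_arm(motion="40 0 -0.09 0.02 0.1 0 0;40 0 -0.18 0.042 0.199 0 0;40 0 -0.181 0.042 0.2 0 0;40 0 -0.181 0.042 0.2 0 0;40 0 -0.181 0.042 0.2 0 0")

```text
time: 3.18
tool_pos: [0.1398, -0.3848, 0.1548]
tool_rot: [0.229, 0.958, 0.169, 0.04]
contact_force: [-0.1, -0.9, 0.1]
gripper_width: 0.4
grasp_force: 0.0
```

```bash
bash log.sh; python3 - <<'E'
from plan import *
print(b)
q=D[-1][0]
rows([(pol(.41,a,.155),ori(a,.47)) for a in(-1.08,-.93,-.78,-.63,-.5)])
s=(pol(.41,-.5,.155),ori(-.5,.47))
print();rows([(pol(.41,a,.155),ori(a,.47)) for a in(-.35,-.2,-.05,.1,.12)],s)
for a in(-1,-.5,0.12): q=check(pol(.41,a,.155),ori(a,.47),q)
def side(phi,yaw=0.):
    y=np.array([np.cos(yaw),np.sin(yaw),0]);z=np.array([np.sin(yaw)*np.sin(phi),-np.cos(yaw)*np.sin(phi),-np.cos(phi)])
    return R.from_matrix(np.stack([np.cross(y,z),y,z],1))
for p in([.438,.05,.155],[.438,.05,.1],[.438,.05,.039],[.438,.05,.09],[.52,.06,.09],[.589,.069,.09],[.589,.069,.065],[.58,.1,.15]):
    q=check(np.array(p),side(.35),q)
E
```

```text
[[-1.4868307133211172, -0.9093076749367166, 2.4801386968665105, 0.13090327546889952, 1.1199200227700996, -0.29513430019719117], [0.13980581756815708, -0.3848490044802705, 0.15479279208307517], [0.228514351029615, 0.9579476669456841, 0.16889736635047933, 0.0398890762829441]]
[np.float64(0.03299466609090082), np.float64(0.24160713583994292), np.float64(0.4243966062291116), np.float64(0.10984245536092582), np.float64(0.5980606430711852), np.float64(0.2680531850017092), np.float64(0.07472179324933462), np.float64(0.01986557349931517), 1]
0.116 -0.006 -0.004 -0.001 0.043 -0.084
0.236 -0.03 -0.016 -0.001 0.088 -0.173
0.351 -0.069 -0.036 -0.001 0.134 -0.263
0.458 -0.123 -0.063 -0.001 0.179 -0.352
0.542 -0.181 -0.093 -0.001 0.218 -0.429

0.123 -0.008 -0.004 0 0.045 -0.089
0.242 -0.033 -0.017 0 0.091 -0.178
0.357 -0.073 -0.037 -0 0.136 -0.267
0.463 -0.128 -0.065 -0 0.181 -0.357
0.476 -0.136 -0.069 0 0.187 -0.369
q [-1.26 -0.91  2.48  0.13  1.12] err 0.000 e [-0.09  0.29  0.5 ] w [ 0.16 -0.26  0.4 ] clear fore 0.198 wrist 0.128 tool 0.128
q [-0.76 -0.91  2.48  0.13  1.12] err 0.000 e [-0.22  0
[... 482 characters left out ...]
err 0.000 e [-0.01 -0.    0.66] w [0.46 0.15 0.29] clear fore 0.110 wrist 0.181 tool 0.240
q [ 0.16 -0.2   2.09 -0.36  1.32] err 0.000 e [-0.05 -0.01  0.66] w [0.46 0.15 0.34] clear fore 0.098 wrist 0.138 tool 0.204
q [ 0.16  0.01  1.9  -0.36  1.31] err 0.000 e [0.04 0.01 0.67] w [0.54 0.16 0.34] clear fore 0.082 wrist 0.155 tool 0.217
q [ 0.15  0.17  1.73 -0.36  1.32] err 0.000 e [0.1  0.02 0.66] w [0.61 0.17 0.34] clear fore 0.079 wrist 0.182 tool 0.240
q [ 0.16  0.2   1.74 -0.36  1.28] err 0.000 e [0.12 0.02 0.66] w [0.61 0.17 0.31] clear fore 0.079 wrist 0.198 tool 0.255
q [ 0.21  0.1   1.7  -0.35  1.43] err 0.000 e [0.07 0.01 0.66] w [0.6 0.2 0.4] clear fore 0.101 wrist 0.178 tool 0.238
```

```bash
python3 - <<'E'
from look import *
for c in("scene","top"):
    f=save(c,"c_%s.png"%c);W=cloud(f).reshape(-1,3)
    W=W[np.isfinite(W[:,0])&(W[:,2]>.3)&(W[:,0]<.25)&(W[:,0]>-.3)&(W[:,1]<.5)]
    for y in np.arange(-.45,.45,.05):
        k=W[abs(W[:,1]-y)<.025]
        if len(k)>10: print(c,round(y,2),len(k),np.round(np.percentile(k,[2,50,98],axis=0),2).tolist())
E
```

```text
scene -0.15 22 [[0.13, -0.13, 0.44], [0.13, -0.13, 0.44], [0.14, -0.13, 0.45]]
scene -0.1 306 [[0.1, -0.12, 0.41], [0.13, -0.11, 0.43], [0.14, -0.08, 0.46]]
scene -0.05 916 [[0.0, -0.07, 0.31], [0.07, -0.04, 0.45], [0.11, -0.03, 0.47]]
scene -0.0 4293 [[-0.04, -0.02, 0.3], [0.04, 0.01, 0.32], [0.23, 0.02, 0.48]]
scene 0.05 5745 [[-0.05, 0.03, 0.3], [0.03, 0.05, 0.32], [0.22, 0.07, 0.49]]
scene 0.1 3192 [[0.01, 0.08, 0.36], [0.05, 0.1, 0.49], [0.19, 0.12, 0.5]]
scene 0.15 3902 [[0.01, 0.13, 0.38], [0.05, 0.15, 0.5], [0.18, 0.17, 0.51]]
scene 0.2 4891 [[0.01, 0.18, 0.42], [0.04, 0.2, 0.51], [0.18, 0.22, 0.52]]
scene 0.25 5879 [[0.0, 0.23, 0.45], [0.04, 0.25, 0.52], [0.17, 0.27, 0.54]]
scene 0.3 7012 [[-0.03, 0.28, 0.5], [0.04, 0.31, 0.54], [0.19, 0.32, 0.55]]
scene 0.35 15998 [[-0.03, 0.33, 0.52], [0.05, 0.35, 0.55], [0.2, 0.37, 0.56]]
scene 0.4 11535 [[-0.02, 0.38, 0.49], [0.09, 0.39, 0.53], [0.2, 0.41, 0.55]]
top -0.0 1149 [[0.15, -0.01, 0.3], [0.19, 0.01, 0.3], [0.24, 0.02, 0.31]]
top 0.05 1612 [[0.15, 0.03, 0.3], [0.19, 0.05, 0.31], [0.23, 0.07, 0.33]]
top 0.1 1908 [[0.15, 0.08, 0.31], [0.19, 0.1, 0.35], [0.22, 0.12, 0.37]]
top 0.15 1946 [[0.16, 0.13, 0.34], [0.19, 0.15, 0.39], [0.22, 0.17, 0.41]]
top 0.2 1944 [[0.17, 0.18, 0.38], [0.19, 0.2, 0.42], [0.22, 0.22, 0.45]]
top 0.25 1909 [[0.17, 0.23, 0.42], [0.19, 0.25, 0.46], [0.21, 0.27, 0.49]]
top 0.3 2341 [[0.18, 0.28, 0.46], [0.2, 0.3, 0.51], [0.22, 0.32, 0.55]]
top 0.35 2193 [[0.18, 0.33, 0.5], [0.2, 0.35, 0.55], [0.22, 0.37, 0.56]]
top 0.4 683 [[0.18, 0.38, 0.51], [0.2, 0.39, 0.54], [0.22, 0.4, 0.55]]
```

View pics/c_scene.png

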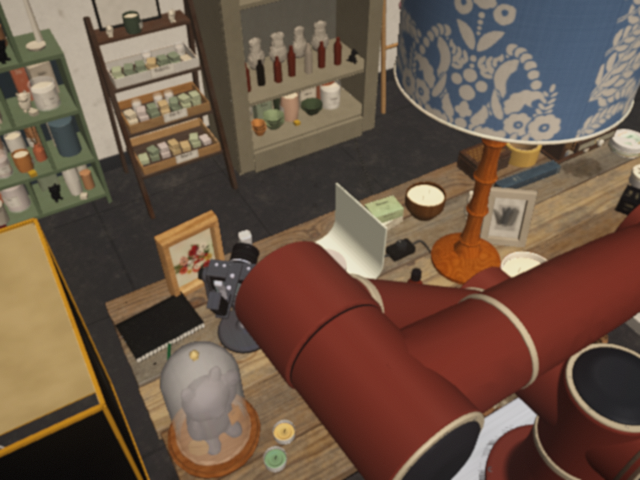

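>>> jog_arm(motion="40 0.116 -0.006 -0.004 0 0.043 -0.084;40 0.236 -0.03 -0.016 0 0.088 -0.173;40 0.351 -0.069 -0.036 0 0.134 -0.263;40 0.458 -0.123 -0.063 0 0.179 -0.352;40 0.542 -0.181 -0.093 0 0.218 -0.429")

```text
time: 3.9
tool_pos: [0.3609, -0.1941, 0.1547]
tool_rot: [0.198, 0.836, 0.498, 0.12]
contact_force: [0.5, 0.5, -0.2]
gripper_width: 0.404
grasp_force: 0.0
```

>>> jog_arm(motion="60 0.123 -0.008 -0.004 0 0.045 -0.089;60 0.242 -0.033 -0.017 0 0.091 -0.178;60 0.357 -0.073 -0.037 0 0.136 -0.267;100 0.463 -0.128 -0.065 0 0.181 -0.357;100 0.476 -0.136 -0.069 0 0.187 -0.369")

```text
time: 4.53
tool_pos: [0.4066, 0.0526, 0.1558]
tool_rot: [0.152, 0.643, 0.73, 0.177]
contact_force: [-0.1, 0.1, 0.2]
gripper_width: 0.987
grasp_force: 0.0
```

```bash
cat >>plan.py <<'E'
def side(phi,yaw=0.):
    y=np.array([np.cos(yaw),np.sin(yaw),0]);z=np.array([np.sin(yaw)*np.sin(phi),-np.cos(yaw)*np.sin(phi),-np.cos(phi)])
    return R.from_matrix(np.stack([np.cross(y,z),y,z],1))
E
bash log.sh; python3 - <<'E'
from look import *
from plan import *
save("wrist","w1.png")
places(["dropper","oil_red","oil_amber"],("wrist","scene","top"))
q=D[-1][0]
q=check(np.array([.438,.054,.13]),side(.2),q)
rows([([.438,.054,.135],side(.2))])
E
```

```text
[[-0.14050768172863984, -0.9093101007072193, 2.478897640631177, 0.13875760167184067, 1.1214219539384733, -0.2980605668573118], [0.4066406450588712, 0.05259033073401273, 0.15578633648168053], [0.1518338900416217, 0.6430539543312763, 0.7295544372440494, 0.17657407723461546]]
dropper wrist [([0.435, 0.058, 0.0], 0.86)]
dropper scene []
dropper top [([0.439, 0.058, 0.003], 0.82)]
oil_red wrist [([0.424, -0.04, 0.001], 0.83)]
oil_red scene []
oil_red top [([0.425, -0.036, 0.0], 0.62)]
oil_amber wrist [([0.441, 0.144, 0.001], 0.79), ([0.681, 0.216, -0.002], 0.41)]
oil_amber scene []
oil_amber top [([0.442, 0.147, 0.004], 0.62)]
q [ 0.08 -0.29  2.09 -0.2   1.37] err 0.000 e [-0.09 -0.01  0.65] w [0.46 0.11 0.39] clear fore 0.060 wrist 0.079 tool 0.143
0.003 0.038 0.064 0.319 -0.153 0.045
```

>>> jog_arm(motion="100 0.001 0.015 0.02 0.11 -0.05 0.015;100 0.002 0.03 0.04 0.22 -0.1 0.03;100 0.003 0.038 0.062 0.319 -0.153 0.045;100 0.003 0.038 0.062 0.319 -0.153 0.045;100 0.003 0.038 0.062 0.319 -0.153 0.045")

```text
time: 5.65
tool_pos: [0.437, 0.0548, 0.1359]
tool_rot: [0.07, 0.703, 0.704, -0.071]
contact_force: [0.2, -0.2, 0.9]
gripper_width: 1.001
grasp_force: 0.0
```

```bash
bash log.sh >/dev/null; python3 - <<'E'
from plan import *
s=state();print(s["tool_pos"],R.from_quat(s["tool_rot"],scalar_first=True).as_matrix().round(3).tolist())
rows([([.437,.0536,.038],side(.2))])
E
```

```text
[0.43696039 0.05477074 0.13586831] [[-0.002, 1.0, -0.0], [0.98, 0.002, -0.198], [-0.198, -0.001, -0.98]]
0.037 0 0.192 -0 -0 0.001
```

>>> jog_arm(motion="100 0.012 0 0.065 0 0 0;100 0.025 0 0.13 0 0 0;100 0.037 0 0.192 0 0 0;100 0.037 0 0.192 0 0 0;60 0.037 0 0.192 0 0 0")

```text
time: 6.28
tool_pos: [0.4382, 0.0538, 0.0406]
tool_rot: [0.072, 0.703, 0.704, -0.069]
contact_force: [0.0, 0.1, 0.1]
gripper_width: 0.819
grasp_force: 0.0
```

>>> jog_arm(motion="20 0 0 0 0 0 0;20 0 0 0 0 0 0;20 0 0 0 0 0 0;20 0 0 0 0 0 0;20 0 0 0 0 0 0")

```text
time: 6.9
tool_pos: [0.4383, 0.0542, 0.04]
tool_rot: [0.071, 0.703, 0.704, -0.07]
contact_force: [-2.5, 0.1, 7.1]
gripper_width: 0.38
grasp_force: 59.4
```

```bash
bash log.sh >/dev/null; python3 - <<'E'
from look import *
from plan import *
s=state();print(s["tool_pos"],s["gripper_width"],s["grasp_force"])
save("wrist","w2.png")
places(["dropper","plinth_top"],("wrist","top","scene"))
t=np.array(s["tool_pos"])
q=D[-1][0]
L=[t+[0,0,.05],np.array([.48,t[1]+.005,t[2]+.05])]
rows([(p,side(.2)) for p in L])
E
```

```text
[0.43831038 0.05417397 0.04003173] 0.3799419626704269 59.369083642959595
dropper wrist [([0.438, 0.058, 0.001], 0.71)]
dropper top [([0.439, 0.058, 0.003], 0.82)]
dropper scene []
plinth_top wrist []
plinth_top top [([0.588, 0.079, 0.023], 0.73)]
plinth_top scene [([0.593, 0.079, 0.027], 0.61)]
-0.02 0 -0.098 0.001 0 0.001
-0.01 0.083 -0.1 0.001 0 0.001
```

>>> jog_arm(motion="20 -0.011 0 -0.054 0 0 0;20 -0.022 0 -0.108 0 0 0;20 -0.01 0.09 -0.11 0 0 0;20 0.003 0.18 -0.112 0 0 0;20 0.01 0.24 -0.114 0 0 0")

```text
time: 7.88
tool_pos: [0.5591, 0.0709, 0.0934]
tool_rot: [0.071, 0.703, 0.704, -0.07]
contact_force: [-0.3, 0.5, -1.0]
gripper_width: 0.384
grasp_force: 59.8
```

```bash
bash log.sh >/dev/null; python3 - <<'E'
from look import *
from plan import *
s=state();print(s["tool_pos"],s["gripper_width"],s["grasp_force"],s["contact_force"])
places(["dropper","plinth_top"],("wrist","top"))
rows([([.5893,.0742,.095],side(.2)),([.5893,.0742,.066],side(.2))])
E
```

```text
[0.55906785 0.07092672 0.09342668] 0.38421755102605737 59.806843400001526 [-0.27348096  0.49413528 -1.0407682 ]
dropper wrist [([0.438, 0.058, 0.001], 0.71)]
dropper top [([0.439, 0.058, 0.003], 0.82)]
plinth_top wrist []
plinth_top top [([0.588, 0.079, 0.023], 0.73)]
0.006 0.065 -0.006 -0.001 0 0.002
0.017 0.065 0.051 -0.001 0 0.002
```

>>> jog_arm(motion="20 0.006 0.065 -0.006 0 0 0;20 0.006 0.065 -0.006 0 0 0;20 0.01 0.065 0.02 0 0 0;20 0.015 0.065 0.04 0 0 0;20 0.015 0.065 0.044 0 0 0")

```text
time: 8.7
tool_pos: [0.5877, 0.0735, 0.068]
tool_rot: [0.069, 0.703, 0.704, -0.072]
contact_force: [0.8, -0.5, -0.9]
gripper_width: 0.381
grasp_force: 60.0
```

```bash
bash log.sh >/dev/null; python3 - <<'E'
from look import *
from plan import *
s=state();print(s["tool_pos"],s["gripper_width"],s["grasp_force"],s["contact_force"])
save("wrist","w3.png");f=save("scene","s3.png");cv2.imwrite("pics/s3c.png",cv2.resize(f["color"][150:350,200:460,::-1],None,fx=3,fy=3,interpolation=cv2.INTER_CUBIC));grab_frame("top")
places(["dropper","plinth_top"],("wrist","scene","top"))
E
```

```text
[0.58774131 0.07352496 0.06797269] 0.38054446039448586 60.01292109489441 [ 0.84574821 -0.504546   -0.9458947 ]
dropper wrist [([0.588, 0.074, 0.026], 0.59)]
dropper scene [([0.586, 0.078, 0.031], 0.61)]
dropper top []
plinth_top wrist []
plinth_top scene [([0.592, 0.081, 0.024], 0.77)]
plinth_top top []
```

View pics/s3c.png

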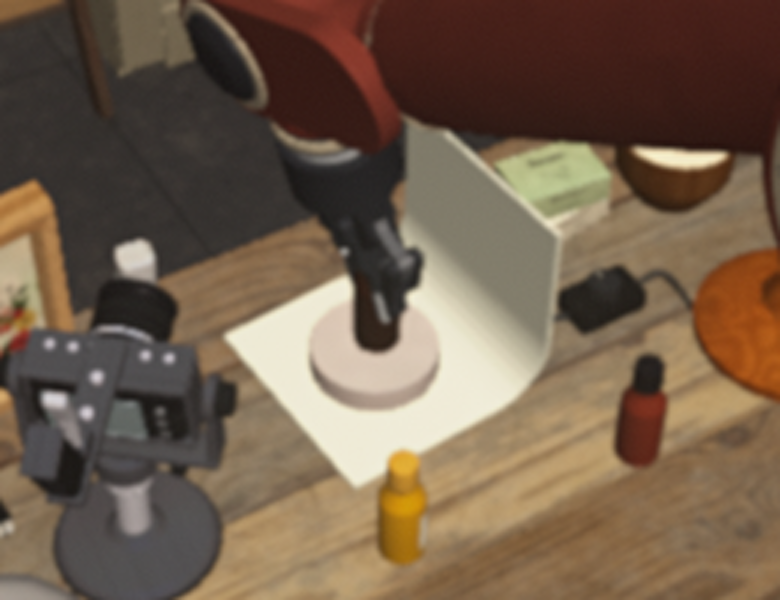

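>>> jog_arm(motion="20 0.001 0.003 0.003 0 0 0;20 0.001 0.003 0.006 0 0 0;20 0.001 0.003 0.006 0 0 0;50 0.001 0.003 0.006 0 0 0;80 0.001 0.003 0.006 0 0 0")

```text
time: 9.78
tool_pos: [0.5914, 0.0735, 0.0673]
tool_rot: [0.071, 0.703, 0.704, -0.071]
contact_force: [-0.4, -0.2, 0.7]
gripper_width: 0.697
grasp_force: 0.0
```

>>> jog_arm(motion="100 0 0 0 0 0 0;100 0 0 0 0 0 0;100 0 0 -0.04 0 0 0;100 0 0 -0.1 0 0 0;100 0 0 -0.2 0 0 0")

```text
time: 10.4
tool_pos: [0.5902, 0.0936, 0.1655]
tool_rot: [0.07, 0.703, 0.704, -0.072]
contact_force: [0.2, 0.2, 1.0]
gripper_width: 1.0
grasp_force: 0.0
```

```bash
bash log.sh >/dev/null; python3 - <<'E'
from look import *
from plan import *
s=state();print(s["tool_pos"],s["contact_force"],s["gripper_width"])
for c in("wrist","top","scene"): save(c,"r_%s.png"%c)
places(["dropper"],("wrist","scene","top"))
places(["camera_centre","grip_mid","trigger_face"],("scene","top","wrist"))
E
```

```text
[0.59018823 0.09355568 0.16550597] [0.19804026 0.24539623 0.99448225] 0.9996103591607913
dropper wrist [([0.591, 0.076, 0.025], 0.68)]
dropper scene [([0.59, 0.076, 0.028], 0.95)]
dropper top [([0.532, 0.294, 0.155], 0.28)]
camera_centre scene [([0.53, 0.295, 0.154], 0.57)]
camera_centre top [([0.531, 0.29, 0.154], 0.72)]
camera_centre wrist []
grip_mid scene [([0.448, 0.36, 0.217], 0.68)]
grip_mid top [([0.45, 0.362, 0.216], 0.7)]
grip_mid wrist []
trigger_face scene [([0.47, 0.346, 0.233], 0.45)]
trigger_face top [([0.474, 0.344, 0.233], 0.65), ([0.53, 0.29, 0.001], 0.49)]
trigger_face wrist []
```

```bash
cat >>plan.py <<'E'
C=np.array([.532,.2915,.1545]);M=np.array([.5905,.0765,.077])
def cam(az,th):
    return R.from_euler('zy',[az,th])   # intrinsic? check: xyz extrinsic order z then y
def camR(az,th): return R.from_euler('ZY',[az,th])
def grip(az,th): return C+camR(az,th).apply([-.096,0,.080])
def toolR(az,th,rel=0,squeeze=0):
    # tool z along minus grip axis, leaned rel; tool y along cam +y
    Rc=camR(az,th); up=(Rc*R.from_euler('y',-.30+rel)).as_matrix()
    y=up[:,1];z=-up[:,2]
    if squeeze: y=-up[:,0]
    return R.from_matrix(np.stack([np.cross(y,z),y,z],1))
E
python3 - <<'E'
from look import *
from plan import *
d=M-C;az1=np.arctan2(d[1],d[0]);th1=-np.arctan2(d[2],np.hypot(d[0],d[1]));print("aim",az1,th1)
g=np.array([.450,.3615,.216])-C
az0=np.arctan2(-g[1],-g[0]);th0=np.arctan2(g[2],np.hypot(g[0],g[1]))-np.arctan2(80,96);print("now",az0,th0,grip(az0,th0),grip(az1,th1))
f=grab_frame("scene");W=cloud(f).reshape(-1,3);k=W[(W[:,1]>.38)&(W[:,1]<.6)&(W[:,0]>.2)&(W[:,0]<.5)&(W[:,2]>.05)]
print("dome",np.round(np.nanpercentile(k,[1,50,99],axis=0),3).tolist())
q=state()["joint_pos"]
q=check(np.array([.55,.2,.3]),side(.2,.4),q)
for rel in(0,.2):
  qq=q
  for az,th in((az0,th0),((az0+az1)/2,(th0+th1)/2),(az1,th1)):
    T=toolR(az,th,rel);qq=check(grip(az,th)+T.apply([0,0,.02]),T,qq)
  T=toolR(az1,th1,0,1);print(T.as_matrix().round(2).tolist());check(grip(az1,th1)+T.apply([0,0,.02]),T,qq)
T0=toolR(az0,th0,0);print(T0.as_matrix().round(2).tolist())
P=grip(az0,th0)+T0.apply([0,0,-.06])
rows([([.57,.12,.3],side(.2)),([.52,.22,.33],side(.2,.4)),(P,T0)])
print(P)
E
```

```text
aim -1.3051347125291093 0.3347310879003238
now -0.7066142024083044 -0.17635025228003687 [0.44944369 0.3619749  0.21641723] [0.51509438 0.35363177 0.26159735]
dome [[0.267, 0.384, 0.055], [0.315, 0.47, 0.211], [0.482, 0.598, 0.354]]
q [ 0.31 -0.08  1.62 -0.2   1.59] err 0.000 e [0.03 0.01 0.64] w [0.56 0.26 0.56] clear fore 0.143 wrist 0.212 tool 0.250
q [ 0.76 -0.05  1.77 -0.48  1.39] err 0.000 e [0.03 0.03 0.64] w [0.38 0.45 0.43] clear fore 0.273 wrist 0.421 tool 0.444
q [ 0.62  0.03  1.64 -0.22  1.48] err 0.000 e [0.06 0.04 0.64] w [0.48 0.43 0.48] clear fore 0.241 wrist 0.382 tool 0.423
q [0.47 0.04 1.62 0.03 1.47] err 0.000 e [0.07 0.04 0.64] w [0.54 0.36 0.5 ] clear fore 0.198 wrist 0.313 tool 0.372
[[-0.96, -0.26, -0.01], [-0.26, 0.96, 0.03], [0.0, 0.03, -1.0]]
q [0.47 0.04 1.62 0.03 1.47] err 0.000 e [0.07 0.04 0.64] w [0.54 0.36 0.5 ] clear fore 0.198 wrist 0.313 tool 0.372
q [ 0.67 -0.06  1.77 -0.28  1.38] err 0.000 e [0.03 0.02 0.64] w [0.42 0.42 0.45] clear fore 0.253 wrist 0.378 tool 0.425
q [ 0.53  0.02  1.67 -0.02  1.45] err 0.000 e [0.06 0.04 0.64] w [0.5  0.38 0.48] clear fore 0.218 wrist 0.337 tool 0.394
q [0.39 0.02 1.68 0.24 1.42] err 0.000 e [0.06 0.03 0.64] w [0.55 0.31 0.5 ] clear fore 0.172 wrist 0.265 tool 0.326
[[-0.96, -0.26, -0.01], [-0.26, 0.96, 0.03], [0.0, 0.03, -1.0]]
q [0.47 0.04 1.62 0.03 1.47] err 0.000 e [0.07 0.04 0.64] w [0.54 0.36 0.5 ] clear fore 0.198 wrist 0.313 tool 0.372
[[-0.68, 0.65, 0.35], [0.58, 0.76, -0.3], [-0.46, 0.0, -0.89]]
-0.001 -0.042 -0.276 -0 0 0.001
0.183 -0.142 -0.374 -0.054 0 -0.26
0.52 -0.324 -0.32 -0.192 -0.173 -0.544
[0.42851879 0.37983762 0.2697377 ]
```

```bash
python3 - <<'E'
from look import *
from plan import *
for c in("scene","top"):
    W=cloud(grab_frame(c)).reshape(-1,3)
    for zl in np.arange(.05,.4,.04):
        k=W[(W[:,1]>.38)&(W[:,1]<.62)&(W[:,0]>.2)&(W[:,0]<.42)&(abs(W[:,2]-zl)<.02)]
        if len(k)>8: print(c,round(zl,2),len(k),np.round(np.percentile(k,[2,50,98],axis=0)[:,:2],3).tolist())
d=M-C;az1,th1=-1.3051,.3347;az0,th0=-.7066,-.1764
for rel in(.25,):
    T0=toolR(az0,th0,rel);P=grip(az0,th0)-toolR(az0,th0,0).apply([0,0,.055]);print(P)
    rows([([.57,.12,.26],side(.2)),([.53,.2,.32],side(.15,.3)),([.47,.3,.33],side(.1,.6)),(P,T0)])
E
```

```text
scene 0.05 896 [[0.299, 0.385], [0.308, 0.448], [0.39, 0.562]]
scene 0.09 988 [[0.299, 0.384], [0.309, 0.449], [0.39, 0.562]]
scene 0.13 1074 [[0.299, 0.384], [0.308, 0.45], [0.391, 0.562]]
scene 0.17 1625 [[0.267, 0.384], [0.307, 0.46], [0.385, 0.583]]
scene 0.21 4456 [[0.269, 0.386], [0.332, 0.449], [0.394, 0.607]]
scene 0.25 1327 [[0.267, 0.421], [0.27, 0.576], [0.394, 0.618]]
scene 0.29 1090 [[0.267, 0.56], [0.27, 0.587], [0.389, 0.619]]
scene 0.33 1055 [[0.266, 0.56], [0.27, 0.589], [0.35, 0.619]]
scene 0.37 788 [[0.266, 0.559], [0.291, 0.564], [0.414, 0.617]]
top 0.05 716 [[0.272, 0.382], [0.338, 0.563], [0.416, 0.565]]
top 0.09 789 [[0.271, 0.381], [0.338, 0.563], [0.417, 0.565]]
top 0.13 888 [[0.271, 0.382], [0.337, 0.563], [0.416, 0.565]]
top 0.17 1156 [[0.272, 0.381], [0.335, 0.562], [0.417, 0.564]]
top 0.21 3850 [[0.281, 0.384], [0.355, 0.438], [0.412, 0.564]]
top 0.25 1199 [[0.272, 0.424], [0.351, 0.563], [0.416, 0.564]]
top 0.29 1156 [[0.271, 0.56], [0.342, 0.563], [0.417, 0.565]]
top 0.33 1154 [[0.27, 0.56], [0.339, 0.563], [0.417, 0.566]]
top 0.37 433 [[0.269, 0.558], [0.338, 0.562], [0.417, 0.576]]
[0.4302571  0.37835119 0.26528767]
0.014 -0.042 -0.197 -0 0 0.001
0.148 -0.122 -0.346 -0.035 0.033 -0.195
0.34 -0.242 -0.406 -0.06 0.065 -0.394
0.519 -0.321 -0.31 -0.122 -0.017 -0.562
```

>>> jog_arm(motion="100 0.007 -0.021 -0.1 0 0 0;100 0.014 -0.042 -0.2 0 0 0;100 0.08 -0.08 -0.28 -0.02 0.015 -0.1;100 0.148 -0.122 -0.346 -0.035 0.033 -0.195;100 0.24 -0.18 -0.38 -0.047 0.05 -0.3")

```text
time: 11.92
tool_pos: [0.5011, 0.2498, 0.3304]
tool_rot: [0.052, 0.526, 0.848, -0.032]
contact_force: [-0.3, 1.1, -0.7]
gripper_width: 0.998
grasp_force: 0.0
```

```bash
bash log.sh >/dev/null;python3 - <<'E'
from plan import *
az0,th0=-.7066,-.1764
T0=toolR(az0,th0,.25);A=-toolR(az0,th0,0).apply([0,0,1]);g=grip(az0,th0)
rows([([.46,.33,.32],T0),(g+.055*A,T0)])
E
```

```text
0.181 -0.002 -0.001 -0.046 -0.068 -0.265
0.307 -0.013 0.093 -0.046 -0.068 -0.265
```

>>> jog_arm(motion="100 0.09 0 0 -0.02 -0.034 -0.12;100 0.181 -0.002 0 -0.046 -0.068 -0.24;100 0.25 -0.008 0.03 -0.046 -0.068 -0.265;100 0.307 -0.013 0.07 -0.046 -0.068 -0.265;100 0.307 -0.013 0.08 -0.046 -0.068 -0.265")

```text
time: 12.55
tool_pos: [0.4283, 0.3785, 0.2667]
tool_rot: [0.104, 0.344, 0.932, -0.042]
contact_force: [-0.4, 0.0, 0.2]
gripper_width: 1.001
grasp_force: 0.0
```

```bash
bash log.sh >/dev/null; python3 - <<'E'
from look import *
from plan import *
s=state();T=R.from_quat(s["tool_rot"],scalar_first=True);print(s["tool_pos"],s["contact_force"])
for c in("scene","top","wrist"): save(c,"g_%s.png"%c)
places(["grip_mid","trigger_face","camera_centre"],("wrist","scene","top"))
az0,th0=-.7066,-.1764
T0=toolR(az0,th0,.25);g=grip(az0,th0);print(g)
rows([(g+T0.apply([0,0,.019]),T0)])
E
```

```text
[0.42831627 0.37849185 0.26674111] [-0.36179534  0.02802537  0.16714849]
grip_mid wrist [([0.452, 0.361, 0.214], 0.85)]
grip_mid scene [([0.452, 0.363, 0.219], 0.72)]
grip_mid top [([0.449, 0.359, 0.217], 0.9)]
trigger_face wrist [([0.468, 0.345, 0.234], 0.88)]
trigger_face scene [([0.471, 0.347, 0.236], 0.46)]
trigger_face top [([0.476, 0.347, 0.236], 0.62)]
camera_centre wrist []
camera_centre scene [([0.532, 0.291, 0.153], 0.72)]
camera_centre top [([0.531, 0.294, 0.155], 0.82)]
[0.44944034 0.36197573 0.21641183]
-0.025 0.002 0.152 -0.003 -0.001 -0.002
```

View pics/g_wrist.png

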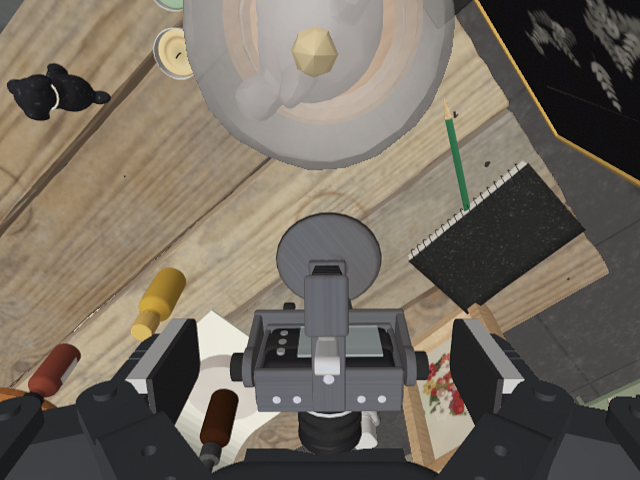

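>>> jog_arm(motion="100 -0.008 0 0.05 0 0 0;100 -0.017 0 0.1 0 0 0;100 -0.025 0 0.15 0 0 0;50 -0.025 0 0.15 0 0 0;20 -0.025 0 0.15 0 0 0")

```text
time: 13.78
tool_pos: [0.4519, 0.3593, 0.1997]
tool_rot: [0.105, 0.345, 0.932, -0.04]
contact_force: [0.5, 0.3, 0.9]
gripper_width: 0.604
grasp_force: 0.0
```

>>> jog_arm(motion="5 0 0 0 0 0 0;5 0 0 0 0 0 0;5 0 0 0 0 0 0;5 0 0 0 0 0 0;5 0 0 0 0 0 0")

```text
time: 14.4
tool_pos: [0.4521, 0.3598, 0.2]
tool_rot: [0.105, 0.345, 0.932, -0.04]
contact_force: [-0.5, 3.2, 5.1]
gripper_width: 0.207
grasp_force: 58.8
```

```bash
bash log.sh >/dev/null; cat > rig.py <<'E'
from look import *
from plan import *
s=state();T=R.from_quat(s["tool_rot"],scalar_first=True);t=np.array(s["tool_pos"]);print(t,s["contact_force"],s["gripper_width"],s["grasp_force"])
E
python3 - <<'E'
from rig import *
grab_frame("wrist");grab_frame("scene");grab_frame("top")
places(["grip_mid","camera_centre"])
az0,th0=-.7066,-.1764;az1,th1=-1.3051,.3347
A0=camR(az0,th0)
def tgt(f):
    Rr=camR(az0+f*(az1-az0),th0+f*(th1-th0))*A0.inv();return (C+Rr.apply(t-C),Rr*T)
n=np.linspace(0,1,6)[1:]
rows([tgt(f) for f in n])
E
```

```text
[0.4521037  0.35979751 0.20004861] [-0.45806124  3.16272143  5.11355166] 0.20685241143719366 58.849339708685875
grip_mid scene [([0.45, 0.361, 0.217], 0.71), ([0.59, 0.077, 0.023], 0.51)]
grip_mid top [([0.45, 0.361, 0.22], 0.67), ([0.533, 0.29, -0.001], 0.57)]
camera_centre scene [([0.531, 0.294, 0.152], 0.67)]
camera_centre top [([0.535, 0.293, 0.154], 0.81)]
-0.016 0.024 -0.018 0.014 0.068 0.078
-0.037 0.044 -0.034 0.02 0.136 0.158
-0.06 0.061 -0.047 0.018 0.203 0.239
-0.086 0.072 -0.058 0.007 0.268 0.321
-0.113 0.078 -0.068 -0.012 0.331 0.402
```

>>> jog_arm(motion="5 -0.016 0.024 -0.018 0.014 0.068 0.078;5 -0.037 0.044 -0.034 0.02 0.136 0.158;5 -0.06 0.061 -0.047 0.018 0.203 0.239;5 -0.086 0.072 -0.058 0.007 0.268 0.321;5 -0.113 0.078 -0.068 -0.012 0.331 0.402")

```text
time: 15.38
tool_pos: [0.5136, 0.3603, 0.2459]
tool_rot: [-0.117, 0.602, 0.785, 0.088]
contact_force: [1.8, 8.8, -0.3]
gripper_width: 0.206
grasp_force: 63.0
```

>>> jog_arm(motion="5 0 0 0 0 0 0;5 0 0 0 0 0 0;5 0 0 0 0 0 0;5 0 0 0 0 0 0;5 0 0 0 0 0 0")

```text
time: 16.0
tool_pos: [0.5151, 0.3587, 0.2467]
tool_rot: [-0.113, 0.602, 0.785, 0.088]
contact_force: [5.2, 2.9, 5.5]
gripper_width: 0.21
grasp_force: 58.2
```

```bash
bash log.sh >/dev/null; python3 - <<'E'
from rig import *
save("wrist","h_w.png");f=save("scene","h_s.png");save("top","h_t.png")
cv2.imwrite("pics/h_sc.png",cv2.resize(f["color"][170:370,180:440,::-1],None,fx=3,fy=3,interpolation=cv2.INTER_CUBIC))
places(["grip_mid","camera_centre","trigger_face","dropper"])
print("tool z",T.apply([0,0,1]),"y",T.apply([0,1,0]),"want y",camR(-1.3051,0).apply([0,1,0]),"grip want",grip(-1.3051,.3347), "grasp pt",t-T.apply([0,0,.021]))
E
```

```text
[0.51506425 0.3586502  0.2466548 ] [5.20314837 2.89772338 5.54856925] 0.20959573040347904 58.23672216385603
grip_mid scene [([0.517, 0.354, 0.266], 0.73)]
grip_mid top []
camera_centre scene [([0.531, 0.292, 0.155], 0.59)]
camera_centre top [([0.536, 0.294, 0.156], 0.94)]
trigger_face scene [([0.591, 0.075, 0.024], 0.63), ([0.524, 0.324, 0.264], 0.39)]
trigger_face top []
dropper scene [([0.592, 0.076, 0.027], 0.79), ([0.43, -0.036, 0.001], 0.48)]
dropper top [([0.594, 0.068, 0.078], 0.6), ([0.587, 0.078, 0.027], 0.51)]
tool z [-0.0719264   0.27386343 -0.95907529] y [0.96579565 0.25929938 0.00161239] want y [0.96490989 0.26258122 0.        ] grip want [0.51509135 0.3536344  0.26159535] grasp pt [0.51657471 0.35289907 0.26679538]
```

View pics/h_sc.png

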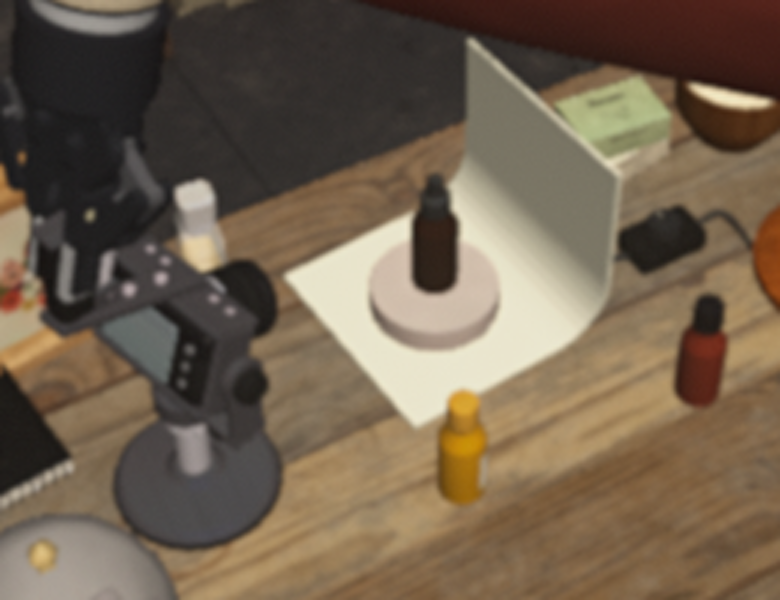

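>>> jog_arm(motion="30 0 0 0 0 0 0;60 0 0 0 0 0 0;100 0 0 0 0 0 0;100 0 0 0 0 0 0;100 0 0 -0.06 0 0 0")

```text
time: 17.18
tool_pos: [0.5137, 0.3491, 0.2696]
tool_rot: [-0.116, 0.602, 0.786, 0.081]
contact_force: [0.3, 0.8, -0.1]
gripper_width: 1.004
grasp_force: 0.0
```

```bash
python3 - <<'E'
from rig import *
az,th=-1.307,.335
Tv=toolR(az,th,0,0)
P=np.array([.515,.354,.355])
rows([(P,Tv)])
Ts=toolR(az,th,0,1)
rows([(P,Tv),(P,Ts)],(P,Tv))
E
```

```text
[0.51374401 0.34906683 0.26961624] [ 0.33093713  0.78483811 -0.11685559] 1.0039935526683479 0.0
0.056 0.003 -0.162 -0.007 -0.166 -0.001
0 0 0 0 0 0
0 0 0 0 0 -1.047
```

>>> jog_arm(motion="100 0 0 -0.06 0 0 0;100 0.01 0 -0.12 0 0 0;100 0.03 0.003 -0.16 -0.003 -0.08 0;100 0.056 0.003 -0.162 -0.007 -0.166 0;100 0.056 0.003 -0.162 -0.007 -0.166 0")

```text
time: 17.8
tool_pos: [0.5155, 0.3561, 0.3595]
tool_rot: [-0.012, 0.607, 0.794, 0.014]
contact_force: [0.4, -0.9, -0.2]
gripper_width: 1.0
grasp_force: 0.0
```

```bash
bash log.sh >/dev/null; python3 - <<'E'
from rig import *
f=save("wrist","i_w.png");grab_frame("scene");grab_frame("top")
places(["grip_mid","trigger_face","camera_centre"],("wrist","scene","top"))
r=cut_out("wrist","camera_centre");print([round(d["p"],2) for d in r[:3]])
W=cloud(f);np.save("Wi.npy",W)
L=C+camR(-1.307,.335).apply([0,0,.0325]);print("expected top centre",L)
d=W-C;Rc=camR(-1.307,.335);loc=np.stack(Rc.inv().apply(d.reshape(-1,3))).reshape(W.shape)
m=(abs(loc[...,0])<.016)&(abs(loc[...,1])<.05)&(loc[...,2]>.02)&(loc[...,2]<.045)
print(m.sum());p=W[m]
for _ in range(4):
    c=np.median(p,0);A=np.c_[p[:,:2]-c[:2],np.ones(len(p))];x=np.linalg.lstsq(A,p[:,2],rcond=None)[0];r=p[:,2]-A@x;p=p[abs(r)<max(.0015,1.2*np.std(r))]
n=np.array([-x[0],-x[1],1]);n/=np.linalg.norm(n);print(len(p),"rms",r.std(),"n",n,"az",np.arctan2(n[1],n[0]),"tilt",np.arccos(n[2]))
E
```

```text
[0.51550263 0.35606324 0.35947542] [ 0.38194037 -0.86981276 -0.2021433 ] 1.0000549308111322 0.0
grip_mid wrist [([0.521, 0.357, 0.261], 0.8)]
grip_mid scene [([0.515, 0.353, 0.265], 0.87), ([0.533, 0.294, 0.155], 0.5)]
grip_mid top [([0.513, 0.35, 0.264], 0.9)]
trigger_face wrist [([0.525, 0.321, 0.262], 0.66)]
trigger_face scene [([0.523, 0.325, 0.267], 0.6), ([0.682, 0.211, -0.0], 0.24)]
trigger_face top []
camera_centre wrist []
camera_centre scene [([0.531, 0.294, 0.154], 0.94)]
camera_centre top [([0.531, 0.293, 0.154], 0.96), ([0.59, 0.076, 0.026], 0.38)]
[0.67]
expected top centre [0.53478609 0.28118463 0.18519334]
2968
2480 rms 0.0005591724010319593 n [ 0.08813738 -0.32444886  0.94178805] az -1.305544820239756 tilt 0.34288672572531
```

View pics/i_w.png

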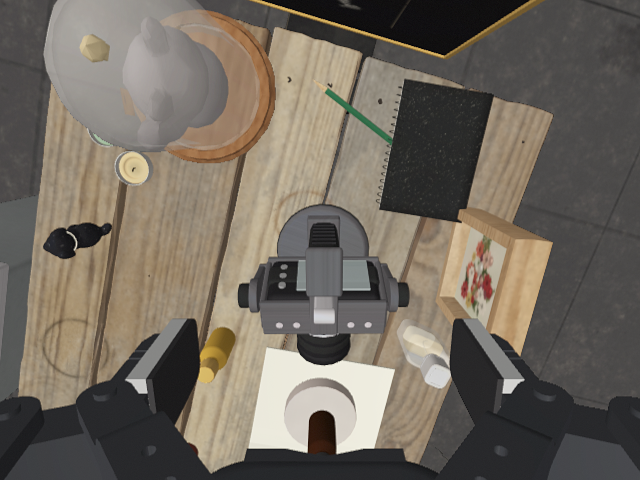

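```bash
python3 - <<'E'
from rig import *
import plan
plan.C=np.array([.5318,.2928,.1545]);print("q",s["joint_pos"])
az,th=-1.306,.337
Tv=toolR(az,th,0,1);Tv2=Tv*R.from_euler('z',np.pi)
g=plan.grip(az,th);fw=camR(az,th-.3).apply([1,0,0]);ax=-Tv.apply([0,0,1])
print(g,fw,ax)
for X in(Tv,Tv2): rows([(g+.004*fw+.09*ax,X)])
P=g+.004*fw
print(P+.09*ax,P-.022*ax)
E
```

```text
[0.51628181 0.35383175 0.35852682] [-0.00295029  0.00383335  0.01854472] 1.0026453890532623 0.0
q [ 4.66900014e-01 -2.98619642e-04  1.45847809e+00  3.37028380e-02
  1.67037589e+00  2.08443626e-01]
[0.51501179 0.35471169 0.26174317] [ 0.26153358 -0.96448526 -0.03699156] [ 0.00968116 -0.03570225  0.99931558]
-0.013 -0.002 0.014 0.002 0.004 -1.049
-0.013 -0.002 0.014 0.004 -0.002 1.045
[0.51692922 0.34764055 0.35153361] [0.51584493 0.3516392  0.23961027]
```

>>> jog_arm(motion="100 0 0 0 0 0 -0.12;100 0 0 0 0 0 -0.24;100 0 0 0 0 0 -0.36;100 -0.01 0 0 0 0 -0.48;100 -0.013 -0.002 0 0 0 -0.6")

```text
time: 19.08
tool_pos: [0.517, 0.3473, 0.3583]
tool_rot: [-0.005, 0.2, 0.98, 0.017]
contact_force: [0.3, 0.0, -0.2]
gripper_width: 0.998
grasp_force: 0.0
```

>>> jog_arm(motion="100 0 0 0 0 0 -0.12;100 0 0 0 0 0 -0.24;100 0 0 0 0 0 -0.36;100 0 0 0 0 0 -0.449;100 0 0 0 0 0 -0.449")

```text
time: 19.7
tool_pos: [0.5169, 0.3475, 0.3583]
tool_rot: [0.001, -0.131, 0.991, 0.018]
contact_force: [-0.6, -0.5, 0.3]
gripper_width: 1.001
grasp_force: 0.0
```

```bash
cat > sq.py <<'E'
from rig import *
import plan
plan.C=np.array([.5318,.2928,.1545]);az,th=-1.306,.337
Tv=toolR(az,th,0,1);g=plan.grip(az,th);fw=camR(az,th-.3).apply([1,0,0]);ax=-Tv.apply([0,0,1])
P=g+.004*fw
rows([(P+.02*ax,Tv),(P-.022*ax,Tv)])
E
python3 sq.py
```

```text
[0.51693011 0.34751254 0.35831987] [-0.59250453 -0.49436402  0.26182179] 1.0005294296054326 0.0
0.001 -0 0.154 -0.001 0.004 -0.001
0.001 0 0.238 -0.001 0.004 -0.001
```

>>> jog_arm(motion="100 0.001 0 0.08 0 0.004 0;100 0.001 0 0.154 0 0.004 0;100 0.001 0 0.2 0 0.004 0;100 0.001 0 0.238 0 0.004 0;100 0.001 0 0.238 0 0.004 0")

```text
time: 20.32
tool_pos: [0.5153, 0.3513, 0.2375]
tool_rot: [-0.004, -0.132, 0.991, 0.017]
contact_force: [-0.1, -0.6, -0.1]
gripper_width: 1.0
grasp_force: 0.0
```

```bash
cat > aim.py <<'E'
from rig import *
def aim(f,fn=None):
    W=cloud(f);C0=np.array([.5318,.2928,.1545]);Rc=camR(-1.306,.338)
    loc=Rc.inv().apply((W-C0).reshape(-1,3)).reshape(W.shape)
    m=(abs(loc[...,0])<.016)&(abs(loc[...,1])<.05)&(loc[...,2]>.02)&(loc[...,2]<.045)
    p=W[m]
    for _ in range(5):
        c=np.median(p,0);A=np.c_[p[:,:2]-c[:2],np.ones(len(p))];x=np.linalg.lstsq(A,p[:,2],rcond=None)[0];r=p[:,2]-A@x;p=p[abs(r)<max(.0015,1.2*np.std(r))]
    n=np.array([-x[0],-x[1],1]);n/=np.linalg.norm(n);print(len(p),"az %.4f tilt %.4f"%(np.arctan2(n[1],n[0]),np.arccos(n[2])))
E
python3 - <<'E'
from aim import *
f=save("wrist","j_w.png");aim(f)
W=cloud(f);plan_g=np.array([.515,.3547,.2617]);print("T y",T.apply([0,1,0]))
E
```

```text
[0.51527775 0.35128283 0.23750178] [-0.11398039 -0.56226844 -0.09142128] 0.9995029637492727 0.0
4979 az -1.3253 tilt 0.3376
T y [-0.26090853  0.96473591  0.03480463]
```

View pics/j_w.png

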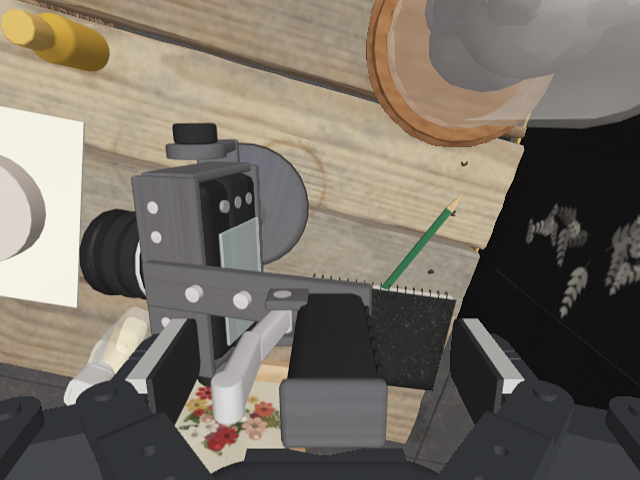

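>>> jog_arm(motion="80 0 0 0 0 0 0;60 0 0 0 0 0 0;50 0 0 0 0 0 0;45 0 0 0 0 0 0;40 0 0 0 0 0 0")

```text
time: 21.0
tool_pos: [0.5168, 0.3519, 0.2416]
tool_rot: [-0.001, -0.132, 0.991, 0.018]
contact_force: [-0.3, -1.6, 7.1]
gripper_width: 0.41
grasp_force: 45.9
```

>>> jog_arm(motion="36 0 0 0 0 0 0;32 0 0 0 0 0 0;32 0 0 0 0 0 0;32 0 0 0 0 0 0;32 0 0 0 0 0 0")

```text
time: 21.62
tool_pos: [0.5168, 0.3517, 0.2419]
tool_rot: [-0.001, -0.132, 0.991, 0.017]
contact_force: [-1.0, -2.7, 7.8]
gripper_width: 0.408
grasp_force: 58.5
```

```bash
python3 - <<'E'
from aim import *
aim(save("wrist","k_w.png"))
E
```

```text
[0.51684969 0.35173803 0.24193456] [-1.00016215 -2.66212914  7.76528996] 0.40837396368484763 58.54228042066097
7667 az -1.3060 tilt 0.3193
```

View pics/k_w.png

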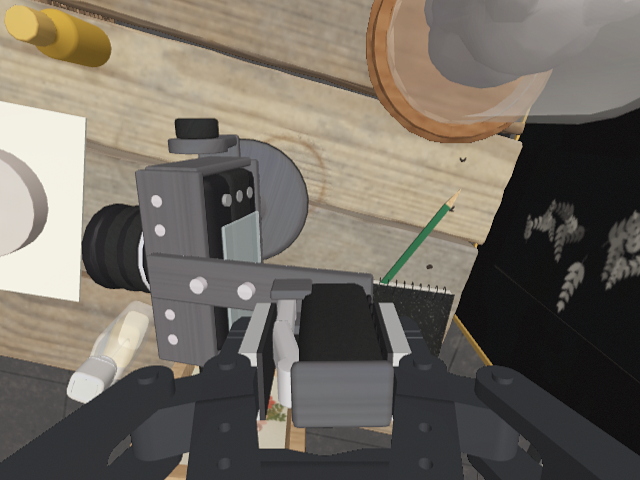

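>>> jog_arm(motion="32 0 -0.003 0 0 0 0;32 0 -0.003 0 0 0 0;60 0 -0.003 0 0 0 0;100 0 -0.003 0 0 0 0;100 0 -0.003 0 0 0 0")

```text
time: 22.3
tool_pos: [0.5159, 0.3505, 0.2385]
tool_rot: [-0.003, -0.132, 0.991, 0.018]
contact_force: [-0.0, 0.2, -0.8]
gripper_width: 0.987
grasp_force: 0.0
```

>>> jog_arm(motion="100 0 0 0 0 0 0;100 0 0 -0.08 0 0 0;100 0 0 -0.16 0 0 0;100 0 0 -0.24 0 0 0;100 0 0 -0.24 0 0 0")

```text
time: 22.92
tool_pos: [0.5188, 0.3468, 0.3645]
tool_rot: [0.002, -0.132, 0.991, 0.019]
contact_force: [-0.7, -0.2, 1.0]
gripper_width: 1.0
grasp_force: 0.0
```

```bash
python3 - <<'E'
from aim import *
f=save("wrist","l_w.png");aim(f)
f=save("scene","l_s.png");grab_frame("top");aim(f)
cv2.imwrite("pics/l_sc.png",cv2.resize(f["color"][170:370,180:440,::-1],None,fx=3,fy=3,interpolation=cv2.INTER_CUBIC))
places(["dropper","camera_centre","grip_mid"],("scene","top"))
E
```

```text
[0.51880201 0.34683049 0.36445302] [-0.7115711  -0.16318025  0.98316323] 0.9997063895667098 0.0
3456 az -1.3055 tilt 0.3239
323 az -1.3069 tilt 0.3202
dropper scene [([0.59, 0.078, 0.029], 0.59)]
dropper top [([0.59, 0.077, 0.027], 0.57)]
camera_centre scene [([0.532, 0.292, 0.157], 0.94)]
camera_centre top [([0.532, 0.291, 0.153], 0.64)]
grip_mid scene [([0.513, 0.356, 0.263], 0.68)]
grip_mid top [([0.517, 0.356, 0.263], 0.79)]
```

View pics/l_sc.png

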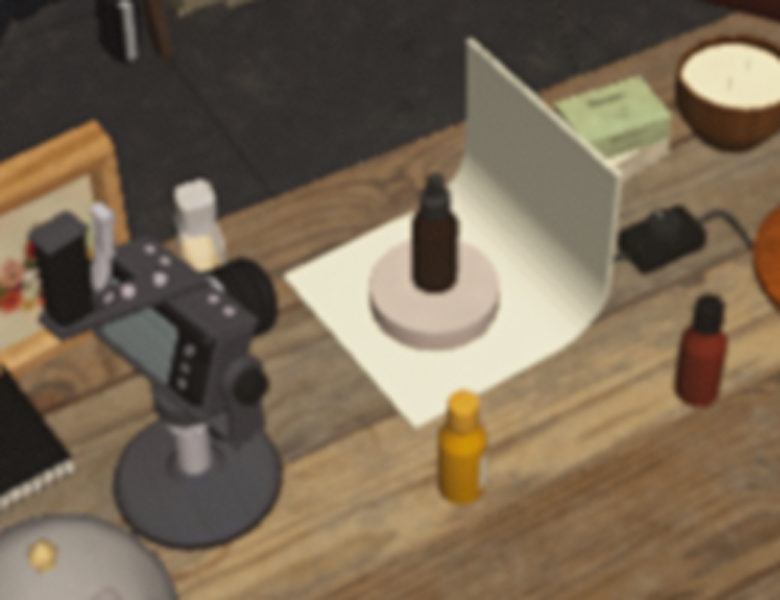

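```bash
python3 -c "
from plant import *
print(job_done())"
```

```text
the job is handed in; nothing more can be done
None
```

The job is handed in: the dropper bottle stands upright in the middle of the plinth, the lens points at its middle to within about 3 mm by my measurements, the shutter trigger was squeezed in and sprang back, and the bottles in view were all still standing.

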